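Stop the flat lap and unclip its disc

ROBOT

A 6-joint arm with a two-finger parallel gripper is mounted at the origin on the work surface. World frame = base frame: x ahead of the robot, y to its left, z up, the work surface at z = 0. Lengths are in m, angles in rad, forces in N, time in s.
With the tool pointing down it reaches from about 0.3 to 0.875 m from the base axis. Payload 6.4 kg.
Tool frame: the origin (TCP) lies midway between the tips of the shut fingers; the grasp point (between the pads) lies 19 mm behind it; z points along the fingers, y is the direction in which the jaws open and shut (so a half turn about z gives the same grasp; the last joint's range is limited). The gripper opens to 85 mm and grips with 20 to 120 N. Pads are 22 mm wide; open, the fingers measure 114 mm over their backs; the gripper's body (76 mm by 85 mm) begins 54 mm behind the grasp point. The pads swing forward as they close: fully open they stand 13 mm farther back than shut.
Start: joints at [0.962, 0.181, 1.607, -0, 1.354, -0.206], TCP at [0.225, 0.529, 0.231] pointing down, gripper open.
Joint ranges: [-2.99, 2.99], [-0.89, 2.07], [0.3, 2.58], [-1.14, 4.28], [0, 2.63], [-3.12, 3.12]. Speed limits (rad/s): [2.57, 2.57, 3.01, 3.14, 3.14, 3.14].

INTERFACE

Orientations are given as a unit quaternion [w, x, y, z].
In Python, from bench import ctrl, optics, ticket gives the robot as it stands. The module is installed in compiled form; this text tells all that it offers.
- The arm moves only by the tool step_arm, never from a script. Its argument "targets" is text: rows parted by semicolons, each of 6 numbers parted by spaces: the shift along the tool's x, y, z in mm, then the turn, a rotation vector about the tool's x, y, z in rad. In form: dx dy dz rx ry rz; .... A call has 1 to 8 rows; each row is the pose to reach, as a shift and turn from the pose commanded when the call began, along the tool's axes at that moment; what a row does not reach only later rows make up. A row lasts 1/8 s, in which the tool goes at most 62.5 mm and 10.7 degrees, less where a joint would pass 70% of its speed; a pose out of reach is approached as far as the arm can. A call with a gripper value outside its range is refused whole. "grip" is the opening in per cent of the stroke, from 0 (shut) to 100 (fully open), set as the call begins (left out, the last holds). The fingers move at their own pace and stop on an object; the grip force is fixed at half the most. Time passes only in rows, so rows that repeat a pose let the fingers close. It gives the time, the measured TCP pose, the force and the opening at its end, in the units of the state.
- ctrl.get_obs(): the state, without advancing time (a new reading comes with each control period).
- optics.camera(name): name is "scene" or "top" or "wrist"; returns a dict with "image" (420x560x3 uint8, red, green, blue), "mtx" (3x3 intrinsics, pixels), "xyz" and "orientation" of the camera in the world. Camera axes: x right, y up, looking along -z (the intrinsics and any distortion apply to the point x, -y, -z); pixel columns grow to the right and rows downward; lengths in m; the calibration is good to about 2 mm. A picture is of the moment at which its call begins. There is no depth.
- ticket.hand_in(): hands the job in, once; it reports no verdict.
The state is a dict: "time_s": time; "q": joint angles; "dq": joint speeds; "joint_efforts": joint torques, N m; "eef_pos": TCP position; "eef_rot": TCP orientation; "wrist_force": force on the tool from outside, world axes, zero at the start; "torque": the same for the moment, N m; "opening": opening from 0.0 (shut) to 1.0 (fully open).
Only numpy, scipy, OpenCV 4.12 (cv2) and the standard library are available. Lean on these libraries where they do the work, as an engineer would, in place of code of your own. Each camera call takes 0.05 s, during which the arm holds its last target.

TASK

Switch the flat lap off by pressing its raised key fully down so that the other key pops up. Then take the hooked pick from its rest, hook it into the loop of the spring clip and pull the clip sideways out of the spindle's groove, so that it drops and lies flat on the disc; the gripper itself must not touch the clip. Put the pick back on its rest, hook down, and leave the other things on the bench where they are.

Things in the scene. Friction and masses are not known exactly. Their poses are not given: they have to be found in the camera images.
- lap: flat-lap machine, fixed: grey square housing 250 x 250 mm, level bare-metal disc 210 mm across on it (disc top 84 mm above the bench), grooved upright spindle in the middle, and on its robot-side (-x) face a ledge, top 60 mm high, with two keys 148 mm from the spindle. Origin: on the spindle axis at bench height; z up
- spindle (a point): point on the spindle axis at the height of the disc's top. From the disc up: collar 44 mm across and 16 mm tall, groove 30 mm across and 8 mm tall (holds the clip), round cap 44 mm across and 9 mm tall (its top 117 mm above the bench)
- stop_key (a joint): travel of the stop key: 0 = standing up (start), 0.012 m = fully down. About 2.5 N pushes it down and it stays where it is left. Linked to the run key: as it goes down, the run key pops up by as much
- stop_top (a point): centre of the top face of the stop key, a grey plastic key 36 x 34 mm, the raised one of the two at the start (top 80 mm above the bench; 68 mm when down). Seen from the robot it is the left one of the pair
- run_key (a joint): travel of the run key: 0 = latched down (start), 0.012 m = popped up
- run_top (a point): centre of the top face of the run key (same size, 44 mm beside the stop key, starts 12 mm lower)
- clip: flat steel spring clip, 6 mm thick, in the spindle's groove, underside 100 mm above the bench. Two sprung jaws (50 mm over all) grip the spindle, a flat pull loop sticks out to one side. Origin: centre of its bore, underside; x out along the loop, z up. Pulled level along +x with 6 to 10 N it snaps out; 30 to 45 mm out it drops to the disc. Pushed sideways it turns about the spindle
- clip_loop (a point): centre of the opening of the pull loop, 40 mm from the clip's origin along its +x, at mid thickness. The opening is 28 mm long (x, 25.5 to 54 mm from the origin) and 26 mm wide; the outer bar is 8 mm wide (54 to 62 mm), the side bars 6 mm. Free space of 16 mm below it down to the disc
- pick: hooked pick, about 120 g: square wooden handle 96 mm long, 16 x 16 mm; a 6 mm steel rod leaves one end, turns straight down 90 mm from the handle's middle, to 28 mm below its axis, then ends in a short tip bent back towards the handle. Lies level on its rest, axis 53 mm above the bench. Origin: middle of the handle (grip there); x along the handle to the hook, z up, hook to -z
- pick_tip (a point): end of the hook: 84 mm along x and 36 mm below the handle's axis (the rod's round end reaches 3 mm further down)
- rest: wooden rest for the pick, fixed: base 110 x 64 x 10 mm, two cradles 8 mm thick, 68 mm apart along its x, each with a trough 30 mm wide, floor 45 mm and horns 57 mm above the bench. The handle is free between the cradles. Origin: centre of its underside; x along the trough, to the side where the hook lies
- rest_seat (a point): where the middle of the pick's handle lies when it is on the rest, 53 mm above the bench
- bench_block: bystander: flat square steel block 75 x 75 x 22 mm, origin at the centre of its underside
- mallet: bystander: hammer with a wooden handle, lying on the bench, not to be moved
- brass_brush: bystander: hand brush lying on the bench
Things that resemble listed ones, but are neither listed nor needed, are in the scene too. What is shaped like the pick but green is not meant. Leave any purple or yellow look-alike of the rest alone.

How it is judged:
On the way, in this order (a step that is already met when the one before it is completed fails the run):
1. the stop key is down and the run key up, with the clip still on the spindle (value of joint each of stop_key, run_key above 0.009 m and horizontal distance between clip and spindle below 0.02 m), for 0.2 s.
2. the clip is out of the groove, beside the spindle at the height of the disc (horizontal distance between clip and spindle above 0.03 m and z of clip in the frame of lap below 0.091 m), for 0.2 s.
At the end, for the whole second after the job is handed in: stop key down and run key up (within 3 mm of full travel); clip still and flat (7 degrees) on the disc, its bore centre 30 to 100 mm from the spindle axis; pick still and level (9 degrees), hook down, on its rest, handle's middle within 25 mm of the seat (all of step 2 and value of joint each of stop_key, run_key above 0.009 m and horizontal distance between clip and spindle below 0.1 m and z of clip in the frame of lap above 0.08 m and angle between clip's own z axis and vertical below 0.12 rad and linear speed of each of clip, pick below 0.02 m/s and distance between pick and rest_seat below 0.025 m and angle between pick's own z axis and vertical below 0.15 rad); the robot touches nothing.
It fails at once if the gripper or arm touches the clip (contact force between any of the fingers, the arm and clip above 0.5 N).
It fails at once if a bystander is moved by more than 40 mm (distance of any of bench_block, mallet, brass_brush from where it was at the start of the episode above 0.04 m).
It also fails if it takes over 58 s, if anything falls off the work surface, if the arm or the gripper's body presses on something with over 40 N, if the wrist force passes 120 N, or if a joint passes its speed limit or range.

## Working session

There is one attempt and no reset: what is moved stays moved. The work goes in short steps, Python scripts to look and compute and a tool call to move; the robot and the scene stay as the last step left them, time stands still between calls to the robot, and variables do not carry over. Pictures are saved under pics/ and viewed, and the job is handed in when it is done.

Besides the shell and the picture viewer there is one more tool, called after "Request:" by a JSON object that holds its "method" and its "body". step_arm: Moves the arm, as the interface text tells. Its arguments: {"type":"object","properties":{"targets":{"type":"string"},"grip":{"type":"number"}},"required":["targets"]}

```bash
mkdir -p pics; python3 - <<'E'
from bench import ctrl, optics
import cv2, json
o=ctrl.get_obs(); print(o)
for n in ["scene","top","wrist"]:
    c=optics.camera(n)
    cv2.imwrite(f"pics/{n}0.png",c["image"][:,:,::-1])
    print(n,c["mtx"].tolist(),c["xyz"],c["orientation"],[k for k in c])
E
```

```text
{'time_s': 0.0, 'q': array([ 9.61700616e-01,  1.81567177e-01,  1.60803077e+00,  2.92751807e-06,
        1.35379256e+00, -2.06291665e-01]), 'dq': array([ 0.00095381, -0.00248064,  0.00065227, -0.00054841,  0.0005498 ,
        0.00207007]), 'joint_efforts': array([ 3.29872091e-04, -4.44879305e+01, -3.51330757e+01, -1.26744853e-04,
        8.98088532e-03, -2.01793927e-05]), 'eef_pos': array([0.22504887, 0.52851691, 0.23035846]), 'eef_rot': array([-3.57729715e-04,  2.00043440e-01,  9.79786617e-01, -8.24680726e-04]), 'wrist_force': array([0.64815744, 0.71080985, 0.18054773]), 'torque': array([0.02291706, 0.06332653, 0.0013299 ]), 'opening': 0.9987947637232918}
scene [[435.3192047190576, 0.0, 278.8882729612312], [0.0, 435.3192047190576, 216.86217901483673], [0.0, 0.0, 1.0]] [ 0.93621092 -0.58644723  0.97269663] [0.87611149 0.28326714 0.12221532 0.3704751 ] ['image', 'mtx', 'xyz', 'orientation']
top [[402.21507549662226, 0.0, 276.03974801290656], [0.0, 402.21507549662226, 207.25699450459499], [0.0, 0.0, 1.0]] [ 0.41907584 -0.1253029   0.98641849] [-0.70604413 -0.02655252  0.02226767  0.70731945] ['image', 'mtx', 'xyz', 'orientation']
wrist [[338.41746550217374, 0.0, 278.71976909962956], [0.0, 338.41746550217374, 208.9308147594065], [0.0, 0.0, 1.0]] [0.16617466 0.5551596  0.37340895] [ 0.82688175 -0.10861665 -0.07123656  0.5471694 ] ['image', 'mtx', 'xyz', 'orientation']
```

View pics/scene0.png

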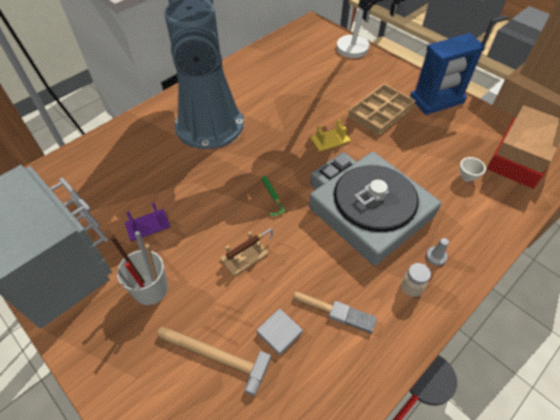

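View pics/top0.png

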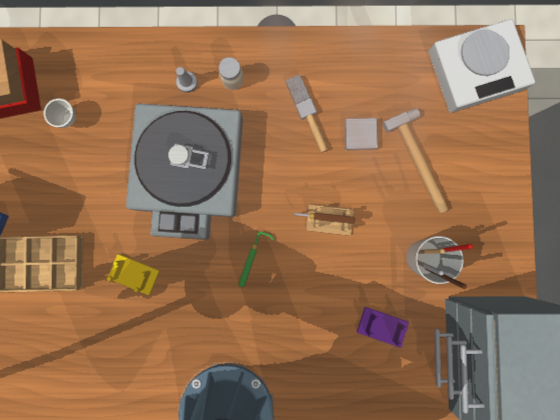

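View pics/wrist0.png

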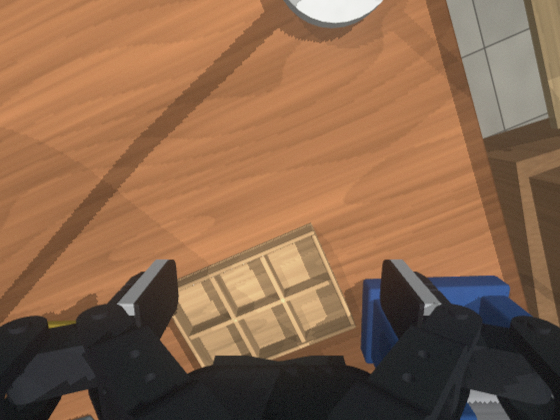

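The top view has image up = +x and left = +y. The lap is at about (183,158), the clip loop points right (-y), and the brown pick on its wooden rest is at (331,218) with its hook to the left. I'll zoom in next.

```bash
cat > h.py <<'E'
import numpy as np, cv2
from scipy.spatial.transform import Rotation as R
from bench import ctrl, optics
def rot(q): return R.from_quat([q[1],q[2],q[3],q[0]])
class Cam:
    def __init__(s,n):
        c=optics.camera(n); s.img=c["image"]; s.K=np.array(c["mtx"]); s.p=np.array(c["xyz"]); s.r=rot(c["orientation"])
    def proj(s,P):
        q=s.r.inv().apply(np.atleast_2d(P)-s.p); q=q*[1,-1,-1]
        u=(s.K@q.T).T; return u[:,:2]/u[:,2:]
    def ray(s,uv):
        uv=np.atleast_2d(uv).astype(float)
        d=np.linalg.inv(s.K)@np.c_[uv,np.ones(len(uv))].T
        return s.r.apply(d.T*[1,-1,-1])
    def at(s,uv,z):
        d=s.ray(uv); return s.p+d*((z-s.p[2])/d[:,2])[:,None]
    def crop(s,name,x0,y0,x1,y1,k,pts=None):
        im=s.img[y0:y1,x0:x1,::-1].copy()
        im=cv2.resize(im,None,fx=k,fy=k,interpolation=cv2.INTER_CUBIC)
        if pts is not None:
            for u in pts: cv2.circle(im,tuple(int(round(t)) for t in ((np.array(u)+.5-[x0,y0])*k)),3,(0,0,255),1)
        cv2.imwrite("pics/"+name,im)
E
python3 - <<'E'
from h import *
t=Cam("top"); s=Cam("scene")
t.crop("tl.png",120,95,250,245,4); t.crop("tp.png",285,190,365,245,9)
s.crop("sl.png",300,145,445,265,5); s.crop("sp.png",210,215,290,280,9)
E
```

```text
(no output)
```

View pics/tl.png

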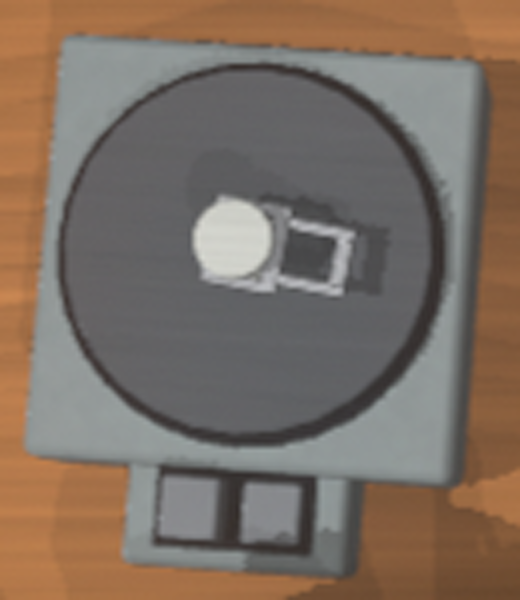

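View pics/tp.png

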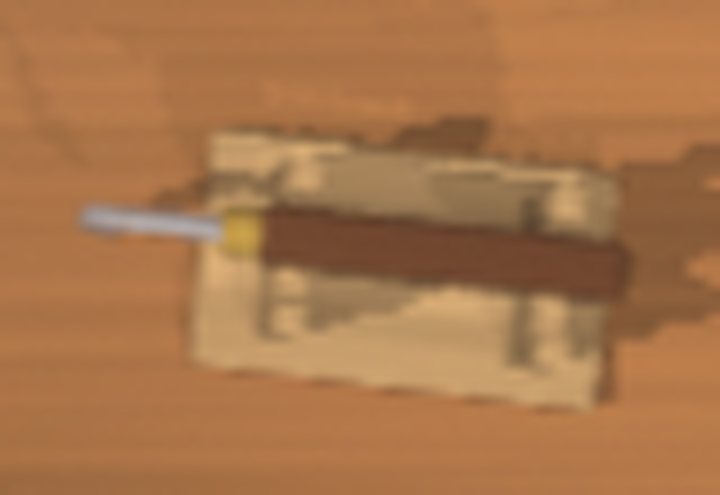

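View pics/sl.png

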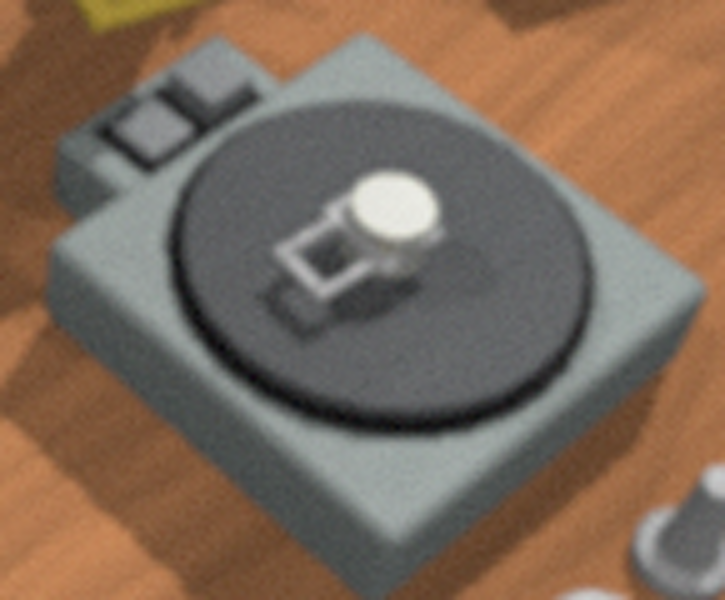

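View pics/sp.png

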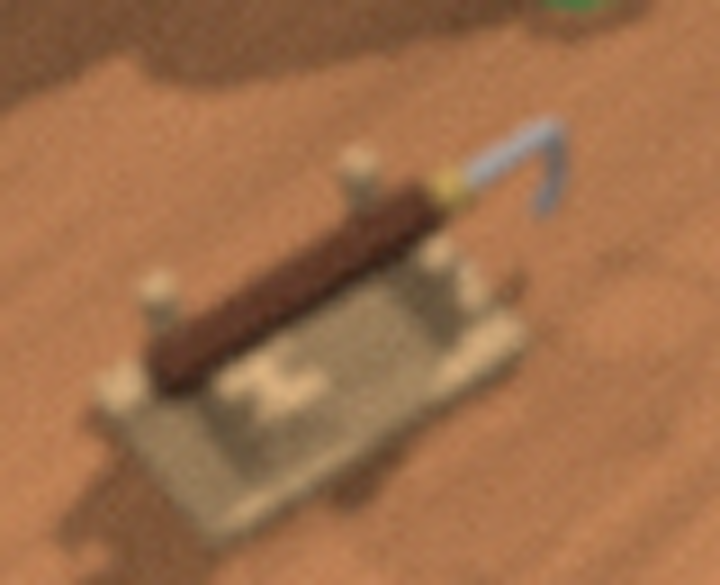

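```bash
python3 - <<'E'
from h import *
t=Cam("top"); s=Cam("scene")
np.set_printoptions(precision=4,suppress=True)
def mask(c,lo,hi,box):
    hsv=cv2.cvtColor(c.img,cv2.COLOR_RGB2HSV); m=cv2.inRange(hsv,lo,hi)
    k=np.zeros_like(m); x0,y0,x1,y1=box; k[y0:y1,x0:x1]=m[y0:y1,x0:x1]
    n,l,st,ce=cv2.connectedComponentsWithStats(k); i=1+np.argmax(st[1:,4]); return (l==i).astype(np.uint8),ce[i],st[i]
# cap
for c,b in((t,(150,130,230,190)),(s,(355,165,410,205))):
    m,ce,st=mask(c,(10,0,205),(90,40,255),b); cc,r,a=(cv2.fitEllipse(max(cv2.findContours(m,0,1)[0],key=len)))
    print("cap",ce,st,cc,r,c.at(cc,.117))
# handle brown
for c,b in((t,(285,190,365,245)),(s,(210,215,290,280))):
    m,ce,st=mask(c,(0,90,30),(12,255,135),b); print("handle",ce,st, cv2.minAreaRect(cv2.findNonZero(m)),c.at(ce,.061),c.at(ce,.053))
T=lambda x,y,k,o:(np.array([x,y])/k+o-.5)
f=lambda *p:[T(*q,4,[120,95]) for q in p]
print("loop opening top",t.at(f((285,225),(335,235),(331,283),(281,275)),.106))
print("keys stop,run",t.at(f((191,507)),.080),t.at(f((273,512)),.068))
print("ledge corners",t.at(f((130,463),(362,478),(352,577),(122,563)),.06))
print("handle ends",t.at([T(263,235,9,[285,190]),T(625,270,9,[285,190])],.061), "rod", t.at([T(88,216,9,[285,190]),T(225,230,9,[285,190])],.056))
g=lambda *p:[T(*q,5,[300,145]) for q in p]
print("loop scene outer corners",s.at(g((275,250),(320,300)),.106)," opening",s.at(g((290,252),(322,285),(360,266),(328,235)),.106))
print("keys scene", s.at(g((215,80)),.08), s.at(g((150,128)),.068))
E
```

```text
cap [177.3713 154.3038] [169 146  18  17 237] (177.30369567871094, 154.60223388671875) (15.945212364196777, 16.92628288269043) [[0.5952 0.096  0.117 ]]
cap [378.3333 185.6871] [371 180  16  12 147] (378.3388366699219, 185.67648315429688) (10.837499618530273, 15.176692962646484) [[0.5948 0.0931 0.117 ]]
handle [334.1907 217.6186] [314 213  41  10 236] ((334.09759521484375, 217.62193298339844), (40.08665084838867, 5.852870941162109), 6.340191841125488) [[ 0.4589 -0.2535  0.061 ]] [[ 0.4593 -0.2546  0.053 ]]
handle [242.2383 246.3785] [226 235  34  24 214] ((242.33058166503906, 246.47616577148438), (6.953286170959473, 36.086265563964844), 56.82148742675781) [[ 0.4602 -0.2568  0.061 ]] [[ 0.4561 -0.2539  0.053 ]]
loop opening top [[0.606  0.069  0.106 ]
 [0.6003 0.0412 0.106 ]
 [0.5735 0.0431 0.106 ]
 [0.578  0.0709 0.106 ]]
keys stop,run [[0.4506 0.1258 0.08  ]] [[0.4481 0.0821 0.068 ]]
ledge corners [[0.4768 0.1671 0.06  ]
 [0.4679 0.0327 0.06  ]
 [0.4109 0.0379 0.06  ]
 [0.4191 0.1705 0.06  ]]
handle ends [[ 0.4636 -0.2064  0.061 ]
 [ 0.4545 -0.2988  0.061 ]] rod [[ 0.4689 -0.1619  0.056 ]
 [ 0.4652 -0.1971  0.056 ]]
loop scene outer corners [[0.5663 0.0352 0.106 ]
 [0.6029 0.0266 0.106 ]]  opening [[0.5725 0.0396 0.106 ]
 [0.5975 0.0347 0.106 ]
 [0.6031 0.058  0.106 ]
 [0.5789 0.0622 0.106 ]]
keys scene [[0.453  0.1235 0.08  ]] [[0.4452 0.0796 0.068 ]]
```

```bash
cat >> h.py <<'E'
np.set_printoptions(precision=4,suppress=True)
def down(yaw):  # tool z down, tool y at yaw (rad)
    y=np.array([np.cos(yaw),np.sin(yaw),0]); z=np.array([0,0,-1.]); x=np.cross(y,z)
    return R.from_matrix(np.c_[x,y,z])
def delta(p,yawdeg,base=None):
    o=ctrl.get_obs(); r=rot(o["eef_rot"])
    if base is None: base=(o["eef_pos"],r)
    d=base[1].inv().apply(np.array(p)-base[0])*1000
    rv=(base[1].inv()*down(np.radians(yawdeg))).as_rotvec()
    print("delta",d.round(1),rv.round(3),"t",o["time_s"])
def stat():
    o=ctrl.get_obs(); r=rot(o["eef_rot"]).as_matrix(); print("t",o["time_s"],"p",o["eef_pos"],"yaw_y",np.degrees(np.arctan2(r[1,1],r[0,1])),"z",r[:,2],"F",o["wrist_force"],"M",o["torque"],"op",o["opening"],"q",o["q"])
E
python3 - <<'E'
from h import *
stat(); delta([.449,.127,.16],-6)
E
```

```text
t 0.35 p [0.2253 0.5289 0.2311] yaw_y 66.92128816577706 z [-0.0003 -0.0003 -1.    ] F [ 0.5124 -0.0839  0.2957] M [-0.0008 -0.0372 -0.0208] op 0.9999405905588251 q [ 0.9617  0.181   1.6072  0.0001  1.3538 -0.2063]
delta [-363.4 -282.    71.1] [-0.     0.     1.273] t 0.35
```

Request:
{"method": "step_arm", "body": {"targets": "-45 -35 5 0 0 0.16; -91 -70 10 0 0 0.32; -136 -106 20 0 0 0.48; -182 -141 30 0 0 0.64; -227 -176 40 0 0 0.8; -273 -211 50 0 0 0.95; -318 -247 60 0 0 1.11; -363 -282 71 0 0 1.27", "grip": 0}}

```text
time_s: 1.35
eef_pos: [0.4497, 0.1255, 0.1604]
eef_rot: [0.0, 0.744, 0.668, 0.001]
wrist_force: [-0.2, -0.6, 0.1]
opening: -0.004
```

Request:
{"method": "step_arm", "body": {"targets": "0 0 0 0 0 0; 0 0 0 0 0 0"}}

```text
time_s: 1.6
eef_pos: [0.4486, 0.1274, 0.1602]
eef_rot: [-0.0, 0.742, 0.67, -0.0]
wrist_force: [-0.1, 0.6, -0.7]
opening: 0.001
```

```bash
python3 - <<'E'
from h import *
stat(); delta([.449,.127,.16],-6)
w=Cam("wrist"); t=Cam("top"); w.crop("w1.png",0,0,560,420,1); t.crop("t1.png",110,90,260,250,4)
stat()
E
```

```text
t 1.6 p [0.4486 0.1274 0.1602] yaw_y -5.83686627093069 z [-0.0006  0.0004 -1.    ] F [-0.0988  0.6071 -0.667 ] M [-0.002   0.0332 -0.0056] op 0.0014342548619720114 q [0.021  0.015  1.9407 0.0005 1.1865 0.1227]
delta [-0.4  0.5  0.2] [-0.001 -0.     0.003] t 1.6
t 1.7 p [0.4483 0.1283 0.1605] yaw_y -5.713104224418673 z [ 0.0001  0.0003 -1.    ] F [-0.0485 -0.3042  0.5867] M [-0.0373  0.054   0.0571] op -0.0027919696483470714 q [0.0232 0.0143 1.9409 0.0003 1.1864 0.1228]
```

View pics/w1.png

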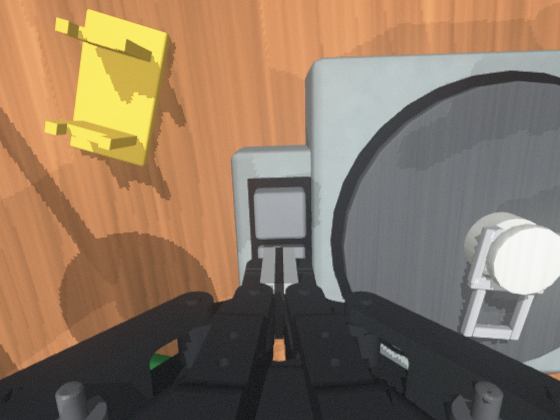

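View pics/t1.png

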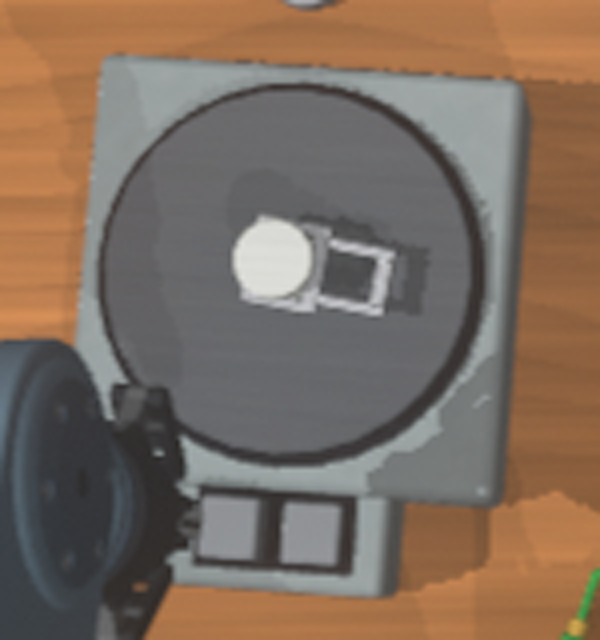

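```bash
python3 - <<'E'
from h import *
w=Cam("wrist"); print(w.p)
print("proj stop",w.proj([[.449,.126,.08],[.4463,.0823,.068],[.449,.127,.16]]))
print("key seen centre at z.08",w.at([[280,212],[280,190],[280,240],[255,212],[305,212]],.08))
print("cap",w.at([[529,258]],.117), "spindle proj", w.proj([[.5955,.0945,.117],[.589,.055,.106]]))
w.crop("w2.png",440,190,560,360,5)
E
```

```text
[0.4559 0.1941 0.3034]
proj stop [[278.7293 221.3237]
 [280.8771 271.939 ]
 [278.4037 270.1499]]
key seen centre at z.08 [[0.4505 0.1326 0.08  ]
 [0.452  0.1478 0.08  ]
 [0.4485 0.1123 0.08  ]
 [0.4335 0.1342 0.08  ]
 [0.4676 0.1309 0.08  ]]
cap [[0.5955 0.1001 0.117 ]] spindle proj [[528.1146 266.6457]
 [500.8054 315.5143]]
```

View pics/w2.png

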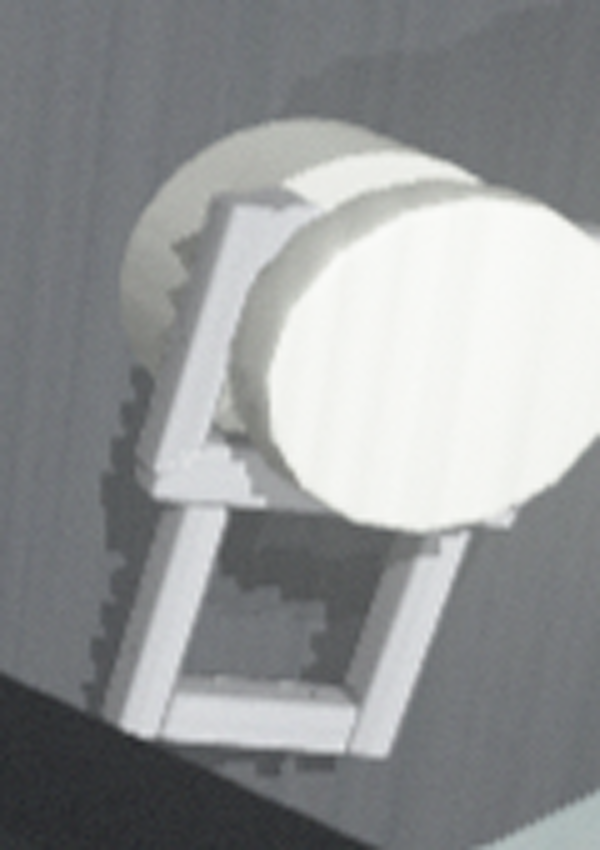

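The clip and keys agree within about 5 mm across the views. Wrist zoom shows the stop key's visible part at (280,212) and the loop's outer bar at about (492,334). Now I'll press straight down on the stop key.

Request:
{"method": "step_arm", "body": {"targets": "0 0 40 0 0 0; 0 0 70 0 0 0; 0 0 80 0 0 0; 0 0 86 0 0 0; 0 0 90 0 0 0; 0 0 92 0 0 0; 0 0 92 0 0 0"}}

```text
time_s: 2.62
eef_pos: [0.4495, 0.1273, 0.0688]
eef_rot: [0.001, 0.742, 0.67, 0.001]
wrist_force: [0.5, 0.5, 0.9]
opening: -0.0
```

```bash
python3 - <<'E'
from h import *
stat()
w=Cam("wrist"); t=Cam("top"); s=Cam("scene"); w.crop("w3.png",180,80,400,330,2); t.crop("t3.png",130,180,260,250,6); s.crop("s3.png",300,135,400,200,8)
E
```

```text
t 2.625 p [0.4495 0.1273 0.0688] yaw_y -5.841729145900324 z [ 0.0016  0.     -1.    ] F [0.4851 0.4776 0.873 ] M [ 0.1606 -0.0361  0.0205] op -0.00012147434944537332 q [ 0.021   0.1655  1.9969 -0.      0.9776  0.123 ]
```

View pics/t3.png

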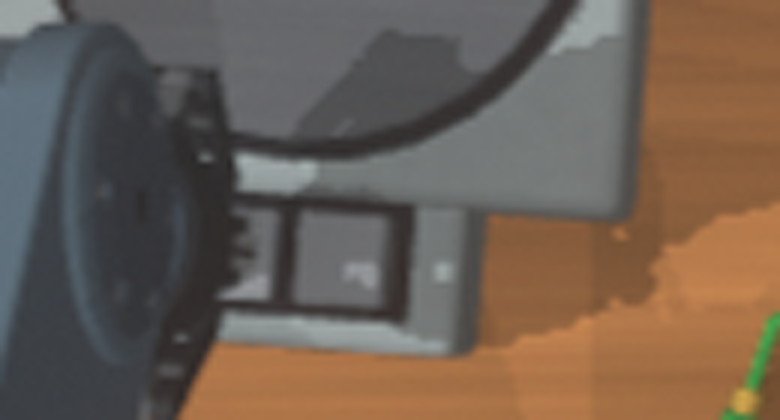

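View pics/s3.png

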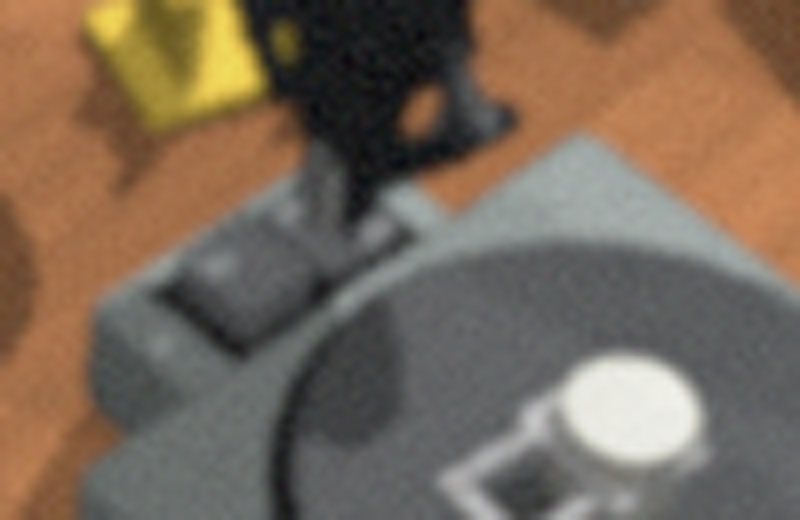

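The run key has popped up beside the fingers. I'll push 3 mm more to the stop, then lift.

Request:
{"method": "step_arm", "body": {"targets": "0 0 2 0 0 0; 0 0 3 0 0 0; 0 0 3 0 0 0"}}

```text
time_s: 3.15
eef_pos: [0.4497, 0.1272, 0.0677]
eef_rot: [0.0, 0.742, 0.67, 0.0]
wrist_force: [-8.4, -0.6, 26.6]
opening: 0.002
```

Request:
{"method": "step_arm", "body": {"targets": "0 0 -40 0 0 0; 0 0 -95 0 0 0; 0 0 -95 0 0 0"}}

```text
time_s: 3.52
eef_pos: [0.4521, 0.1272, 0.1646]
eef_rot: [0.003, 0.742, 0.67, 0.003]
wrist_force: [-1.1, 0.4, 0.3]
opening: 0.001
```

```bash
python3 - <<'E'
from h import *
stat(); delta([.459,-.2535,.16],-6)
w=Cam("wrist"); w.crop("w4.png",180,80,400,330,2)
s=Cam("scene"); s.crop("s4.png",300,135,445,265,5)
E
```

```text
t 3.525 p [0.4521 0.1272 0.1646] yaw_y -5.84020634103196 z [ 0.0091 -0.0002 -1.    ] F [-1.074   0.4408  0.3424] M [-0.0038 -0.0384 -0.0057] op 0.0008666557826035829 q [ 0.021   0.0099  1.936  -0.0004  1.1866  0.1231]
delta [-378.    45.6    4.8] [ 0.009 -0.001  0.003] t 3.525
```

View pics/s4.png

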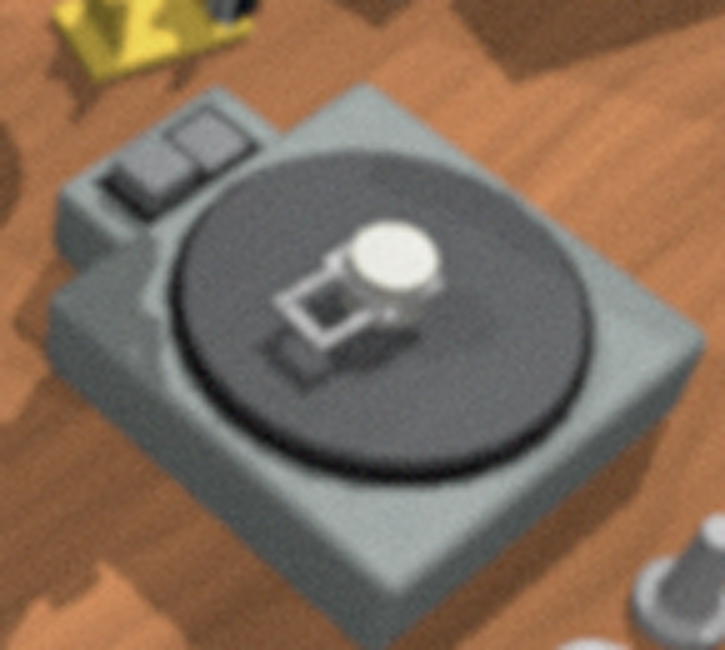

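Stop key (about (208,138) in the crop) is down flush and the run key (155,165) is up. Next, move above the pick.

Request:
{"method": "step_arm", "body": {"targets": "-50 6 0 0 0 0; -110 13 0 0 0 0; -170 21 0 0 0 0; -230 28 0 0 0 0; -290 36 0 0 0 0; -350 44 0 0 0 0; -379 48 0 0 0 0; -379 48 0 0 0 0", "grip": 100}}

```text
time_s: 4.62
eef_pos: [0.4566, -0.2559, 0.1581]
eef_rot: [-0.002, 0.743, 0.669, -0.0]
wrist_force: [0.3, 0.9, -0.1]
opening: 0.993
```

Request:
{"method": "step_arm", "body": {"targets": "0 0 0 0 0 0; 0 0 0 0 0 0"}}

```text
time_s: 4.88
eef_pos: [0.4577, -0.253, 0.1596]
eef_rot: [-0.001, 0.742, 0.671, -0.0]
wrist_force: [-0.4, -0.5, 0.1]
opening: 1.0
```

```bash
python3 - <<'E'
from h import *
stat(); delta([.459,-.2535,.034],-6)
w=Cam("wrist"); w.crop("w5.png",80,60,480,360,2)
s=Cam("scene"); s.crop("s5.png",200,200,300,290,7)
E
```

```text
t 4.875 p [ 0.4577 -0.253   0.1596] yaw_y -5.758563201615269 z [-0.0011  0.0012 -1.    ] F [-0.395  -0.5203  0.0619] M [-0.0364 -0.0706 -0.0064] op 1.0003818000978355 q [-0.7323  0.1441  1.8029  0.0001  1.1962 -0.6319]
delta [ -0.4   1.5 125.6] [-0.001 -0.001  0.004] t 4.875
```

View pics/w5.png

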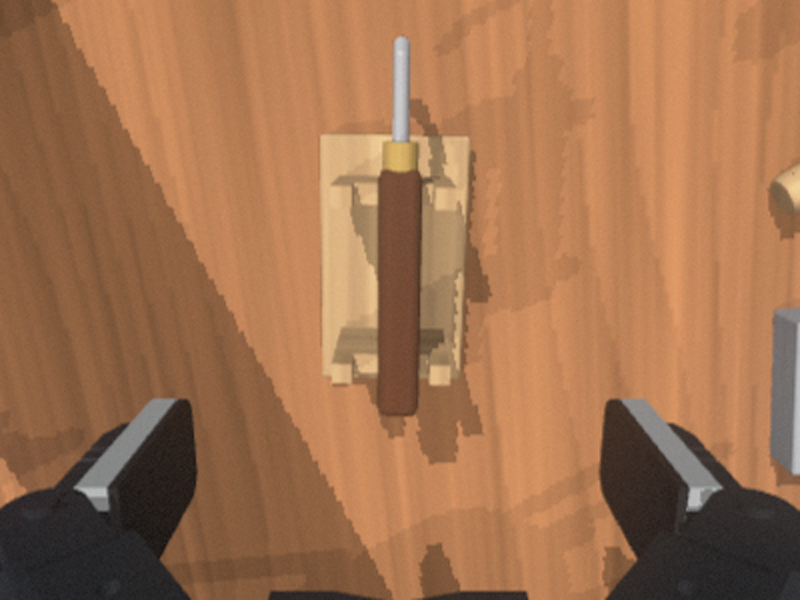

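View pics/s5.png

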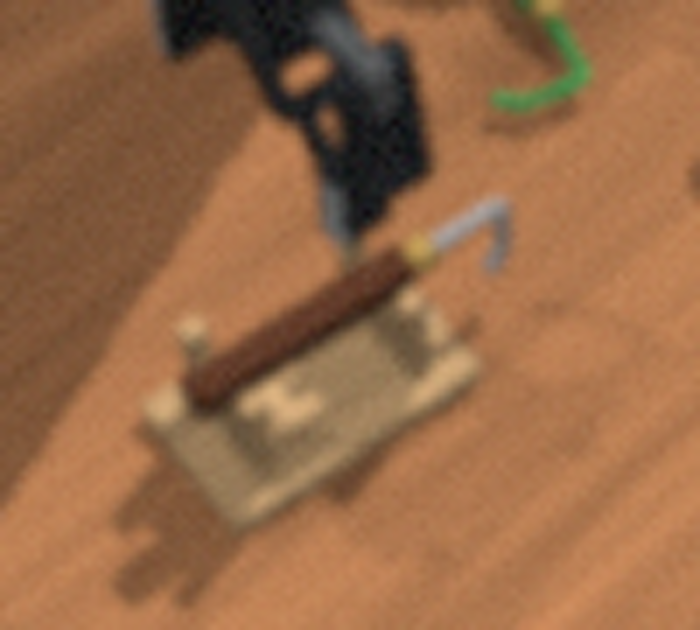

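```bash
python3 - <<'E'
from h import *
w=Cam("wrist"); print(w.at([[279.7,145],[279,263]],.061), w.at([[280,80]],.056))
E
```

```text
[[ 0.4643 -0.2056  0.061 ]
 [ 0.455  -0.295   0.061 ]] [[ 0.4689 -0.1623  0.056 ]]
```

Request:
{"method": "step_arm", "body": {"targets": "0 1 40 0 0 0; 0 1 80 0 0 0; 0 1 110 0 0 0; 0 1 126 0 0 0; 0 1 126 0 0 0"}}

```text
time_s: 5.65
eef_pos: [0.4585, -0.2541, 0.0336]
eef_rot: [-0.001, 0.742, 0.67, -0.0]
wrist_force: [0.4, -1.1, 1.5]
opening: 1.002
```

Request:
{"method": "step_arm", "body": {"targets": "0 0 0 0 0 0; 0 0 0 0 0 0; 0 0 0 0 0 0; 0 0 0 0 0 0; 0 0 0 0 0 0; 0 0 0 0 0 0", "grip": 0}}

```text
time_s: 6.4
eef_pos: [0.4593, -0.2551, 0.0349]
eef_rot: [0.0, 0.742, 0.67, 0.0]
wrist_force: [-1.7, 0.2, 6.8]
opening: 0.175
```

```bash
python3 - <<'E'
from h import *
stat()
w=Cam("wrist"); w.crop("w6.png",80,60,480,360,2)
s=Cam("scene"); s.crop("s6.png",200,200,300,290,7)
E
```

```text
t 6.4 p [ 0.4593 -0.2551  0.0349] yaw_y -5.840988716845248 z [ 0.0006 -0.0006 -1.    ] F [-1.6791  0.1911  6.823 ] M [0.1033 0.2151 0.03  ] op 0.17540702651482906 q [-0.7331  0.3412  1.8604 -0.0001  0.9391 -0.6311]
```

View pics/w6.png

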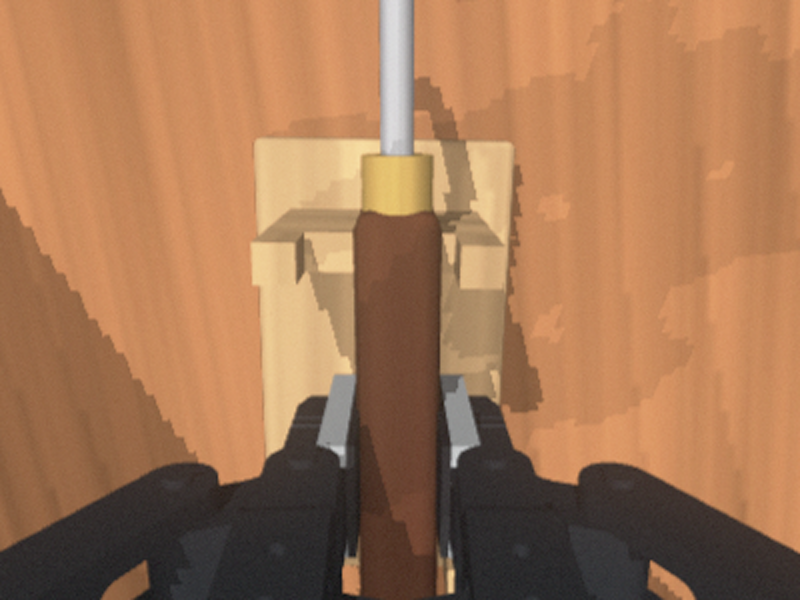

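View pics/s6.png

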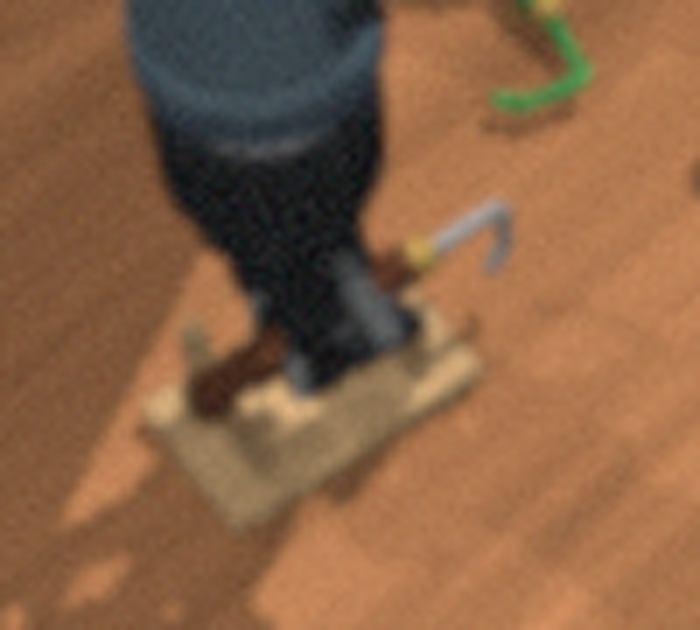

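The pads hold the handle between the cradles. Lifting.

Request:
{"method": "step_arm", "body": {"targets": "0 0 -10 0 0 0; 0 0 -30 0 0 0; 0 0 -80 0 0 0; 0 0 -130 0 0 0; 0 0 -132 0 0 0; 0 0 -132 0 0 0"}}

```text
time_s: 7.25
eef_pos: [0.4586, -0.2544, 0.1661]
eef_rot: [-0.0, 0.742, 0.67, -0.0]
wrist_force: [-0.6, -0.1, -3.0]
opening: 0.177
```

```bash
python3 - <<'E'
from h import *
stat(); delta([.574,-.032,.166],-9.5)
E
```

```text
t 7.25 p [ 0.4586 -0.2544  0.1661] yaw_y -5.842833105556145 z [-0.0002  0.0002 -1.    ] F [-0.6109 -0.0508 -2.9745] M [-0.0051 -0.0002 -0.0257] op 0.17702881749247776 q [-0.733   0.1384  1.795  -0.      1.2085 -0.6311]
delta [233.   92.1   0.1] [-0.    -0.     0.064] t 7.25
```

Request:
{"method": "step_arm", "body": {"targets": "40 16 0 0 0 0.01; 85 34 0 0 0 0.03; 130 51 0 0 0 0.05; 175 69 0 0 0 0.064; 215 85 0 0 0 0.064; 233 92 0 0 0 0.064; 233 92 0 0 0 0.064; 233 92 0 0 0 0.064"}}

```text
time_s: 8.25
eef_pos: [0.5734, -0.0332, 0.1654]
eef_rot: [-0.001, 0.763, 0.646, -0.001]
wrist_force: [-0.3, 0.1, -1.2]
opening: 0.178
```

```bash
python3 - <<'E'
from h import *
stat()
w=Cam("wrist"); w.crop("w7.png",80,0,480,300,2)
t=Cam("top"); t.crop("t7.png",140,110,260,200,6)
s=Cam("scene"); s.crop("s7.png",290,120,420,230,6)
S=np.array([.5955,.0945]); u=np.array([np.cos(np.radians(-99.5)),np.sin(np.radians(-99.5))])
for c,n in((w,"w"),(t,"t"),(s,"s")): print(n,c.proj([[*(S+.058*u),.106],[*(S+.04*u),.106],[*S,.117],[*(S+.038*u),.148],[*(S+.038*u),.185]]))
E
```

```text
t 8.25 p [ 0.5734 -0.0332  0.1654] yaw_y -9.546397292865365 z [-0.0019 -0.0001 -1.    ] F [-0.2771  0.0861 -1.1967] M [-0.0494 -0.0229  0.007 ] op 0.17842417922904366 q [-0.264   0.2471  1.6677 -0.0006  1.2286 -0.0972]
w [[278.8165 108.9665]
 [278.8251  75.4415]
 [278.7969 -13.0986]
 [278.6079  58.8202]
 [278.2853  39.9076]]
t [[204.9362 159.6745]
 [196.9459 158.3695]
 [177.9725 154.4811]
 [191.9906 154.433 ]
 [188.0594 150.7687]]
s [[361.0003 198.361 ]
 [366.3762 195.1999]
 [378.894  185.543 ]
 [369.6813 184.1821]
 [372.216  174.2088]]
```

View pics/w7.png

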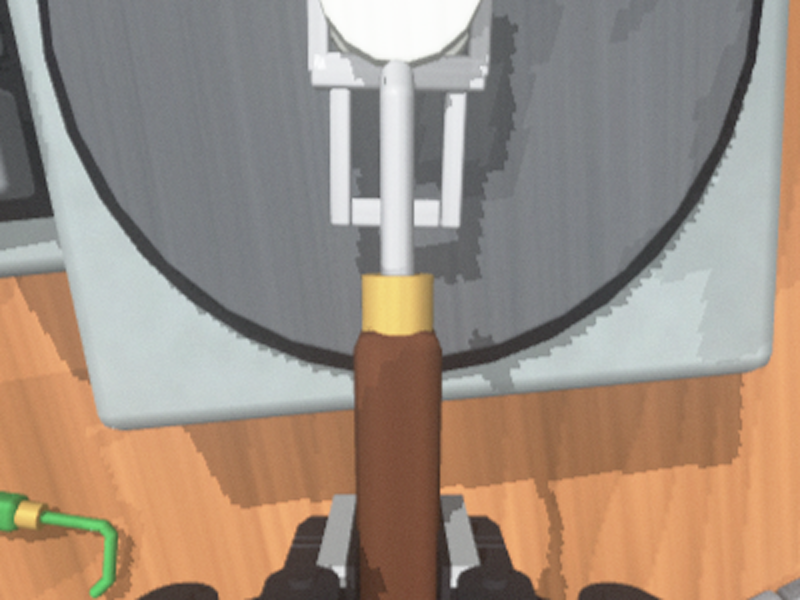

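View pics/t7.png

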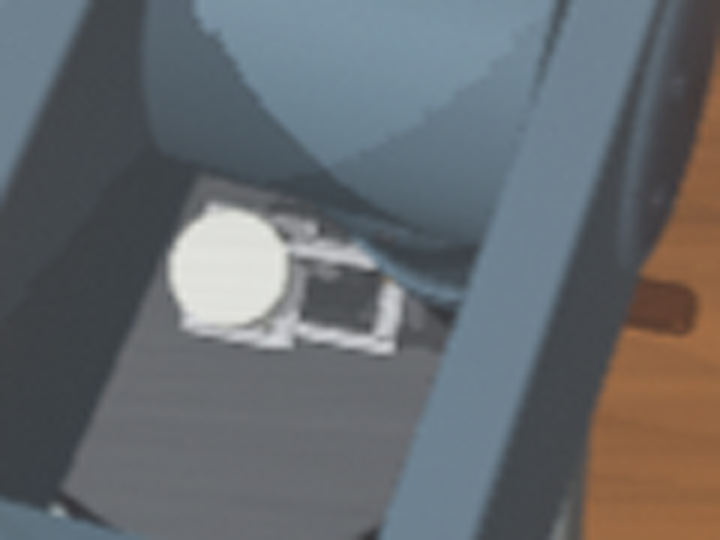

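View pics/s7.png

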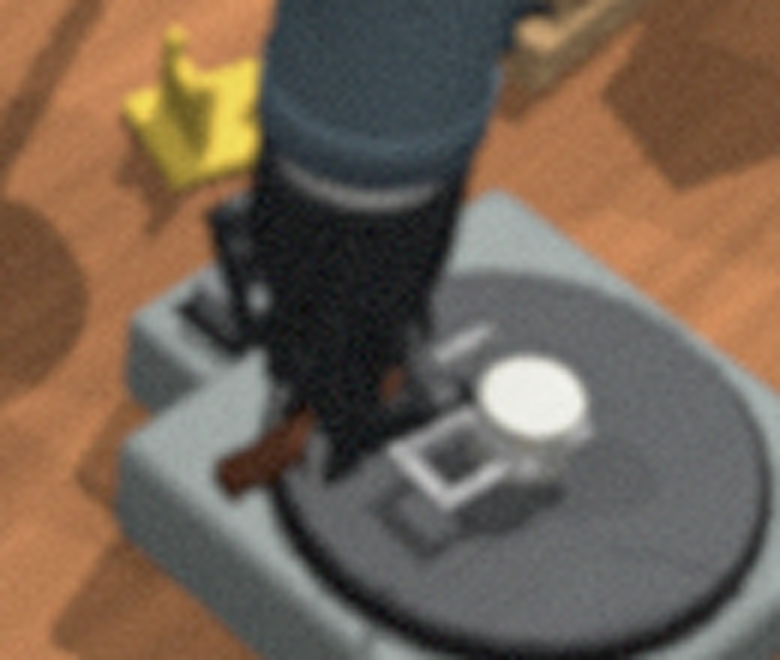

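The wrist view shows the rod at column ~279, centred over the loop (opening columns ~255–303), yaw aligned. Lowering the hook just above the clip, then in.

Request:
{"method": "step_arm", "body": {"targets": "0 0 20 0 0 0; 0 0 34 0 0 0; 0 0 34 0 0 0"}}

```text
time_s: 8.78
eef_pos: [0.573, -0.0326, 0.1309]
eef_rot: [-0.001, 0.764, 0.646, -0.001]
wrist_force: [0.2, -0.7, -0.5]
opening: 0.176
```

```bash
python3 - <<'E'
from h import *
stat()
w=Cam("wrist"); w.crop("w8.png",80,0,480,300,2)
s=Cam("scene"); s.crop("s8.png",290,140,420,230,6)
E
```

```text
t 8.775 p [ 0.573  -0.0326  0.1309] yaw_y -9.55645016361855 z [-0.0029  0.0007 -1.    ] F [ 0.1827 -0.6702 -0.5214] M [0.0011 0.0504 0.0201] op 0.175682555409766 q [-0.2634  0.2892  1.6919 -0.0001  1.1635 -0.0966]
```

View pics/w8.png

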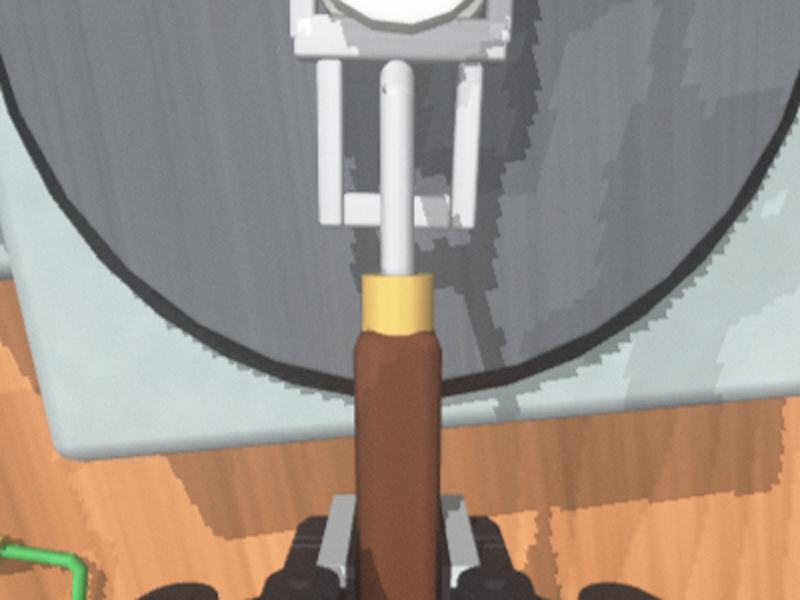

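View pics/s8.png

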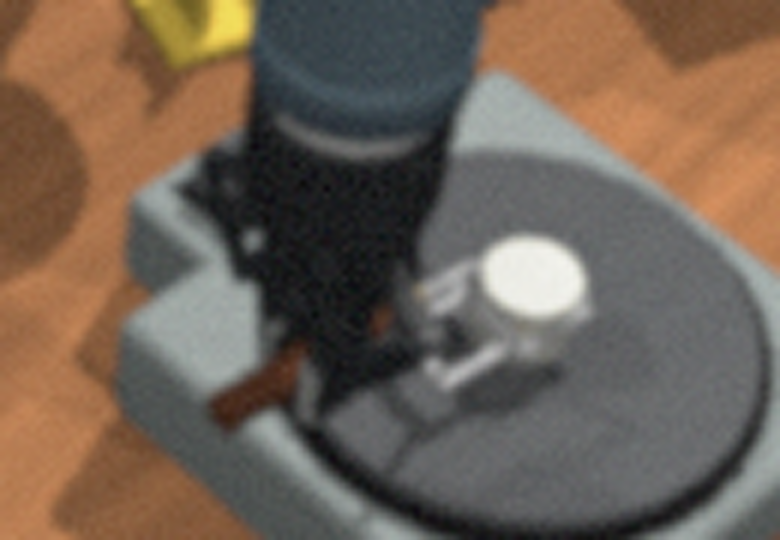

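Request:
{"method": "step_arm", "body": {"targets": "0 0 8 0 0 0; 0 0 16 0 0 0; 0 0 22 0 0 0; 0 0 22 0 0 0"}}

```text
time_s: 9.38
eef_pos: [0.5736, -0.0321, 0.1094]
eef_rot: [-0.001, 0.763, 0.646, -0.0]
wrist_force: [-0.2, 0.4, -0.8]
opening: 0.172
```

```bash
python3 - <<'E'
from h import *
stat()
w=Cam("wrist"); w.crop("w9.png",80,0,480,300,2)
s=Cam("scene"); s.crop("s9.png",290,140,420,230,6)
E
```

```text
t 9.375 p [ 0.5736 -0.0321  0.1094] yaw_y -9.508628621168109 z [-0.0015  0.0004 -1.    ] F [-0.1949  0.4196 -0.7689] M [ 0.0175  0.0264 -0.0177] op 0.1722985553868645 q [-0.2625  0.3182  1.7038 -0.      1.1212 -0.0965]
```

View pics/w9.png

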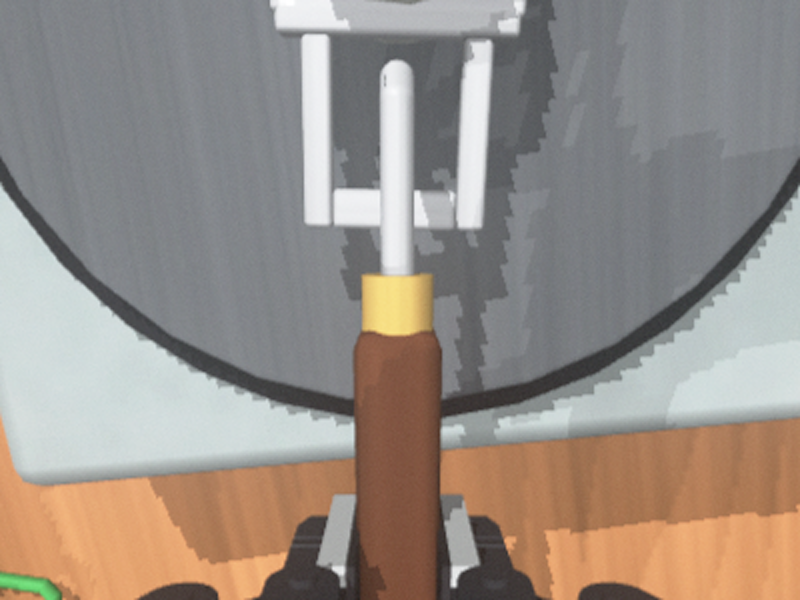

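View pics/s9.png

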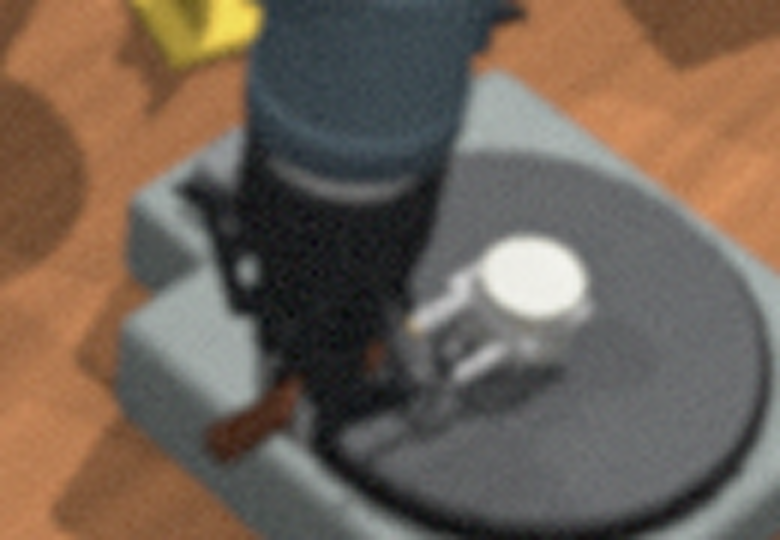

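The hook is in the loop (rod at (278,40) full-image, with the loop around it) and the wrist force is about zero. Now pull gently along tool -x.

Request:
{"method": "step_arm", "body": {"targets": "-4 0 0 0 0 0; -8 0 0 0 0 0; -11 0 0 0 0 0; -13 0 0 0 0 0; -15 0 0 0 0 0; -17 0 0 0 0 0; -19 0 0 0 0 0; -19 0 0 0 0 0"}}

```text
time_s: 10.48
eef_pos: [0.5709, -0.049, 0.1099]
eef_rot: [-0.001, 0.763, 0.646, 0.001]
wrist_force: [0.9, 9.7, -1.4]
opening: 0.176
```

```bash
python3 - <<'E'
from h import *
stat()
w=Cam("wrist"); w.crop("w10.png",80,0,480,300,2)
E
```

```text
t 10.475 p [ 0.5709 -0.049   0.1099] yaw_y -9.49949878760249 z [-0.0004  0.0035 -1.    ] F [ 0.8732  9.6883 -1.3928] M [ 1.5594 -0.2105 -0.023 ] op 0.17612109361479367 q [-0.2945  0.3138  1.7083  0.0036  1.1208 -0.1302]
```

View pics/w10.png

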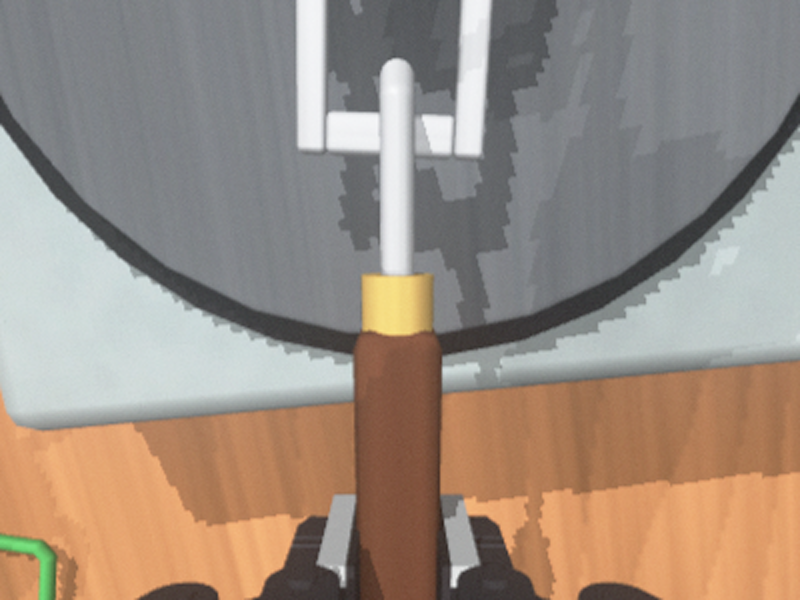

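The hook bears on the outer bar with ~9.7 N. Continue pulling.

Request:
{"method": "step_arm", "body": {"targets": "-2 0 0 0 0 0; -5 0 0 0 0 0; -8 0 0 0 0 0; -11 0 0 0 0 0; -14 0 0 0 0 0; -17 0 0 0 0 0; -20 0 0 0 0 0; -20 0 0 0 0 0"}}

```text
time_s: 11.52
eef_pos: [0.5678, -0.0715, 0.1104]
eef_rot: [0.0, 0.764, 0.646, -0.0]
wrist_force: [-0.3, 0.4, -0.3]
opening: 0.179
```

```bash
python3 - <<'E'
from h import *
stat()
w=Cam("wrist"); w.crop("w11.png",80,0,480,300,2)
s=Cam("scene"); s.crop("s11.png",290,140,420,230,6)
E
```

```text
t 11.525 p [ 0.5678 -0.0715  0.1104] yaw_y -9.549902148825721 z [ 0.0002 -0.0005 -1.    ] F [-0.3004  0.4402 -0.3462] M [ 0.0158  0.0294 -0.0573] op 0.17913772089985408 q [-0.3324  0.3112  1.7107 -0.0005  1.1194 -0.1655]
```

View pics/w11.png

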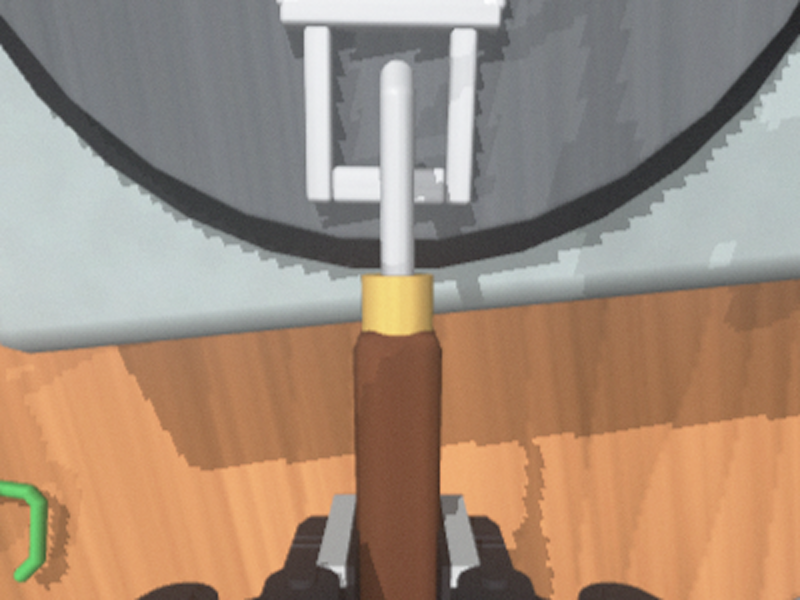

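View pics/s11.png

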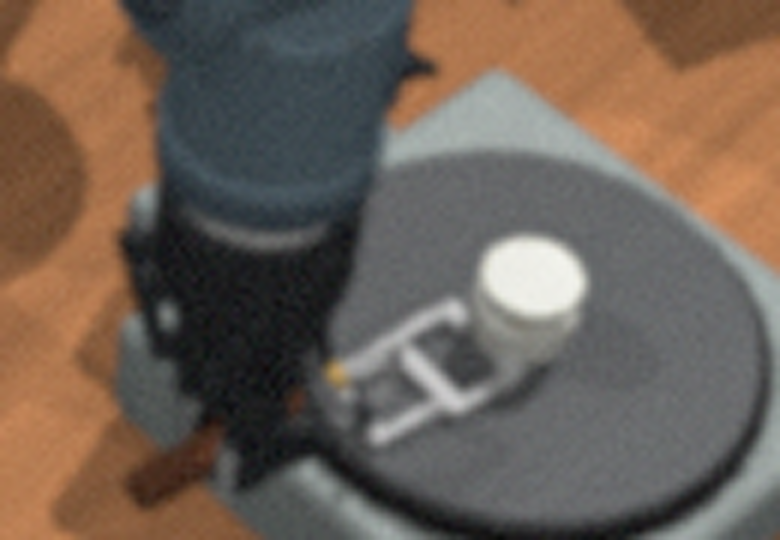

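```bash
python3 - <<'E'
from h import *
w=Cam("wrist"); S=np.array([.5955,.0945])
print(w.p, "depth z", w.p[2]-338.4*.038/83)
P=lambda x,y:[x/2+80,y/2]
for z in (.09,.106):
    a=w.at([P(307,200),P(475,203),P(306,26),P(476,29)],z); print(z,a, np.linalg.norm(a[:,:2]-S,axis=1), np.linalg.norm(a[0]-a[1]),np.linalg.norm(a[0]-a[2]))
t=Cam("top"); t.crop("t11.png",140,110,260,200,6)
E
```

```text
[ 0.5797 -0.0059  0.2533] depth z 0.09836153851241983
0.09 [[ 0.5604  0.0056  0.09  ]
 [ 0.5984 -0.0014  0.09  ]
 [ 0.5673  0.0408  0.09  ]
 [ 0.6035  0.0342  0.09  ]] [0.0955 0.0959 0.0606 0.0608] 0.0386559061288041 0.03588073878128089
0.106 [[ 0.5623  0.0045  0.106 ]
 [ 0.5966 -0.0018  0.106 ]
 [ 0.5685  0.0363  0.106 ]
 [ 0.6012  0.0303  0.106 ]] [0.0959 0.0963 0.0642 0.0645] 0.03486823870065778 0.03236499386181526
```

View pics/t11.png

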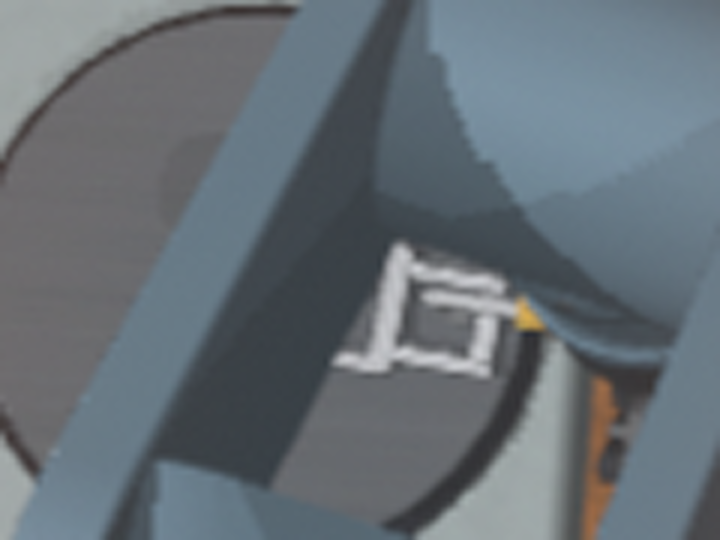

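The clip is out and essentially at disc height, but its bore is only ~32 mm from the axis, so it needs dragging further. First I'll unload the hook from the bar (forward 9 mm), then lower it 4 mm inside the loop.

Request:
{"method": "step_arm", "body": {"targets": "4 0 0 0 0 0; 9 0 0 0 0 0; 9 0 0 0 0 0; 9 0 2 0 0 0; 9 0 4 0 0 0; 9 0 4 0 0 0"}}

```text
time_s: 12.48
eef_pos: [0.569, -0.062, 0.106]
eef_rot: [-0.0, 0.763, 0.646, -0.0]
wrist_force: [-0.1, 0.3, -0.4]
opening: 0.172
```

```bash
python3 - <<'E'
from h import *
stat()
w=Cam("wrist"); w.crop("w12.png",80,0,480,300,2)
E
```

```text
t 12.475 p [ 0.569 -0.062  0.106] yaw_y -9.520062898496182 z [-0.0006  0.0002 -1.    ] F [-0.104   0.3354 -0.3834] M [0.0021 0.0366 0.0175] op 0.17204798919837413 q [-0.3157  0.3181  1.7121 -0.      1.112  -0.1496]
```

View pics/w12.png

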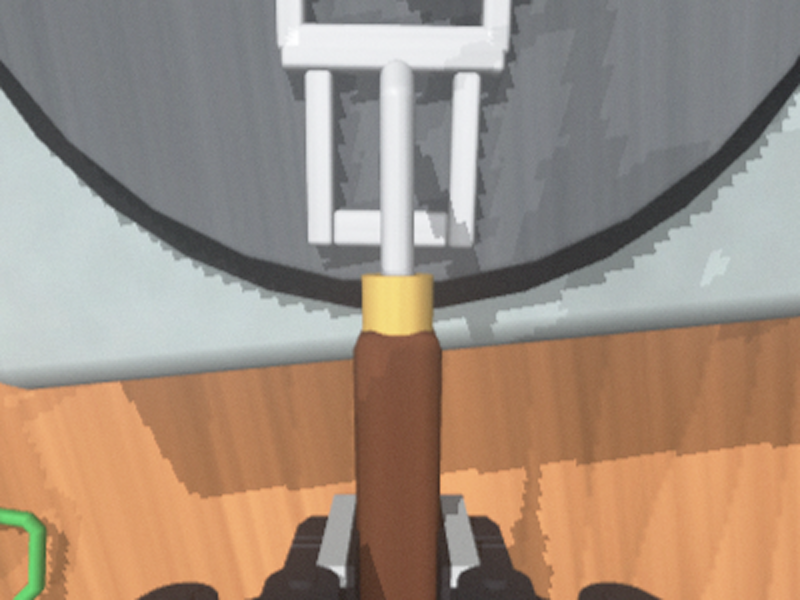

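Request:
{"method": "step_arm", "body": {"targets": "-4 0 0 0 0 0; -8 0 0 0 0 0; -12 0 0 0 0 0; -16 0 0 0 0 0; -20 0 0 0 0 0; -24 0 0 0 0 0; -28 0 0 0 0 0; -32 0 0 0 0 0"}}

```text
time_s: 13.52
eef_pos: [0.5639, -0.0937, 0.1063]
eef_rot: [-0.0, 0.763, 0.646, -0.0]
wrist_force: [-0.3, -0.7, -0.9]
opening: 0.174
```

```bash
python3 - <<'E'
from h import *
stat()
w=Cam("wrist"); w.crop("w13.png",80,0,480,300,2)
E
```

```text
t 13.525 p [ 0.5639 -0.0937  0.1063] yaw_y -9.508654881320547 z [-0.  0. -1.] F [-0.2702 -0.6511 -0.931 ] M [ 0.0657 -0.0297  0.0114] op 0.17436282367574363 q [-0.3722  0.3158  1.7143 -0.      1.1115 -0.2063]
```

View pics/w13.png

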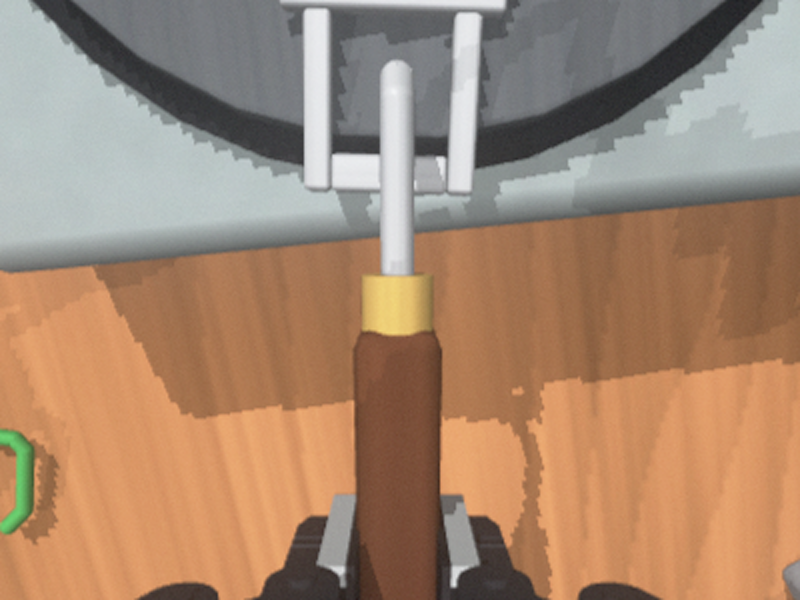

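Request:
{"method": "step_arm", "body": {"targets": "4 0 0 0 0 0; 7 0 0 0 0 0; 7 0 0 0 0 0; 7 0 0 0 0 0"}}

```text
time_s: 14.08
eef_pos: [0.5651, -0.0864, 0.1063]
eef_rot: [0.0, 0.763, 0.646, -0.0]
wrist_force: [-0.1, -0.1, -1.3]
opening: 0.172
```

```bash
python3 - <<'E'
from h import *
stat()
w=Cam("wrist"); w.crop("w14.png",80,0,480,300,2); S=np.array([.5955,.0945])
s=Cam("scene"); s.crop("s14.png",290,140,420,230,6)
E
```

```text
t 14.075 p [ 0.5651 -0.0864  0.1063] yaw_y -9.489916098128651 z [ 0.     -0.0001 -1.    ] F [-0.1337 -0.1057 -1.2886] M [-0.0471  0.0068 -0.0097] op 0.17213768716038055 q [-0.3592  0.3159  1.7141 -0.0001  1.1115 -0.1936]
```

View pics/w14.png

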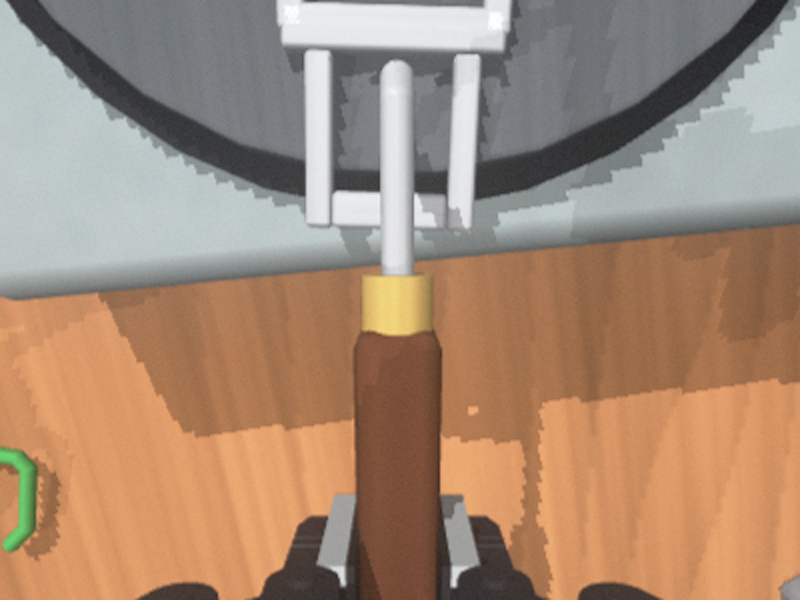

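View pics/s14.png

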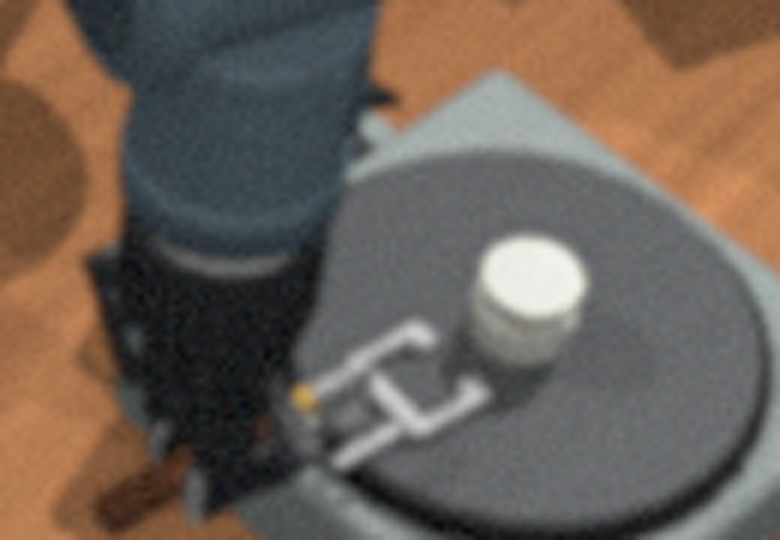

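Clip lies flat beside the spindle with the hook free in the loop (rod at (396,75), bars at rows 55 and 210 of the crop). Lift straight up.

Request:
{"method": "step_arm", "body": {"targets": "0 0 -6 0 0 0; 0 0 -14 0 0 0; 0 0 -25 0 0 0; 0 0 -45 0 0 0; 0 0 -60 0 0 0; 0 0 -60 0 0 0"}}

```text
time_s: 14.92
eef_pos: [0.5662, -0.087, 0.1683]
eef_rot: [0.002, 0.763, 0.646, 0.001]
wrist_force: [-0.1, 0.0, -1.2]
opening: 0.176
```

```bash
python3 - <<'E'
from h import *
stat(); delta([.4593,-.2551,.166],-5.84)
w=Cam("wrist"); w.crop("w15.png",80,0,480,300,2)
E
```

```text
t 14.925 p [ 0.5662 -0.087   0.1683] yaw_y -9.510840300833076 z [ 0.0034 -0.0013 -1.    ] F [-0.1196  0.0425 -1.2416] M [ 0.0243  0.0245 -0.0175] op 0.17551484280651192 q [-0.3595  0.2371  1.6736  0.      1.2272 -0.1935]
delta [-183.5  -77.7    2.1] [ 0.004  0.001 -0.064] t 14.925
```

View pics/w15.png

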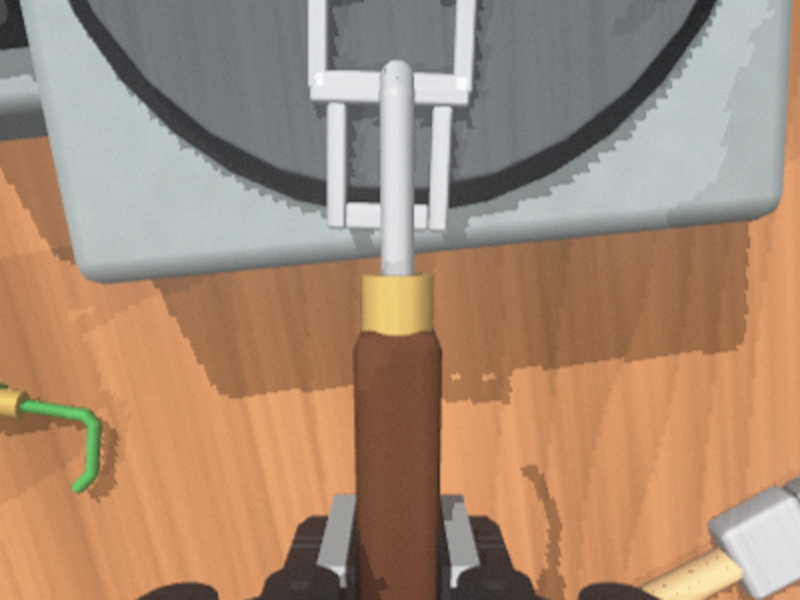

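The hook is clear and the clip stayed on the disc. The ferrule is at the same rows as before, so the pick has not slipped. Back to the rest.

Request:
{"method": "step_arm", "body": {"targets": "-35 -15 0 0 0 -0.01; -75 -32 0 0 0 -0.03; -115 -49 0 0 0 -0.05; -150 -64 0 0 0 -0.064; -175 -74 0 0 0 -0.064; -184 -78 0 0 0 -0.064; -184 -78 0 0 0 -0.064; -184 -78 0 0 0 -0.064"}}

```text
time_s: 15.98
eef_pos: [0.4581, -0.2542, 0.166]
eef_rot: [-0.0, 0.742, 0.67, 0.0]
wrist_force: [-0.7, 0.5, -1.0]
opening: 0.178
```

```bash
python3 - <<'E'
from h import *
stat(); delta([.4593,-.2551,.0365],-5.84)
w=Cam("wrist"); w.crop("w16.png",80,0,480,420,1)
E
```

```text
t 15.975 p [ 0.4581 -0.2542  0.166 ] yaw_y -5.797147646381781 z [-0.0002  0.0006 -1.    ] F [-0.7353  0.49   -1.0284] M [-0.052   0.033  -0.0396] op 0.1776009069777321 q [-0.7336  0.1374  1.7962  0.0004  1.2085 -0.6326]
delta [ -0.8   1.3 129.5] [-0.    -0.001  0.001] t 15.975
```

View pics/w16.png

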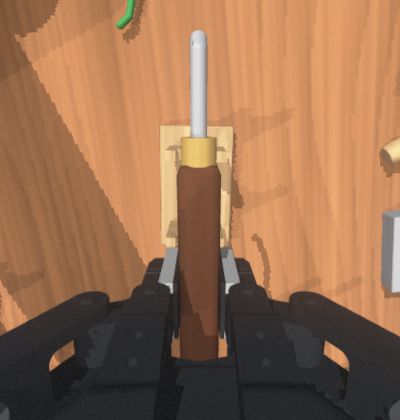

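Request:
{"method": "step_arm", "body": {"targets": "0 1 40 0 0 0; 0 1 85 0 0 0; 0 1 110 0 0 0; 0 1 120 0 0 0; 0 1 127 0 0 0; 0 1 131 0 0 0; 0 1 131 0 0 0"}}

```text
time_s: 16.9
eef_pos: [0.4592, -0.2555, 0.0358]
eef_rot: [0.0, 0.742, 0.67, 0.0]
wrist_force: [-0.4, -0.5, -0.7]
opening: 0.176
```

```bash
python3 - <<'E'
from h import *
stat()
w=Cam("wrist"); w.crop("w17.png",80,0,480,300,2)
s=Cam("scene"); s.crop("s17.png",200,200,300,290,7)
E
```

```text
t 16.9 p [ 0.4592 -0.2555  0.0358] yaw_y -5.836521572153066 z [ 0.0007 -0.0007 -1.    ] F [-0.4309 -0.5184 -0.73  ] M [-0.0726  0.0038 -0.0306] op 0.17612013984435484 q [-0.7339  0.3397  1.86   -0.      0.9409 -0.632 ]
```

View pics/w17.png

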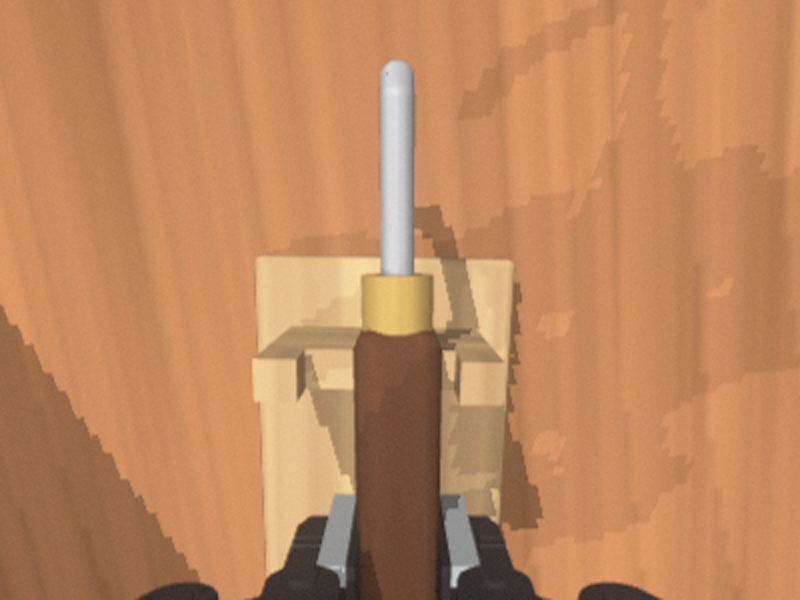

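View pics/s17.png

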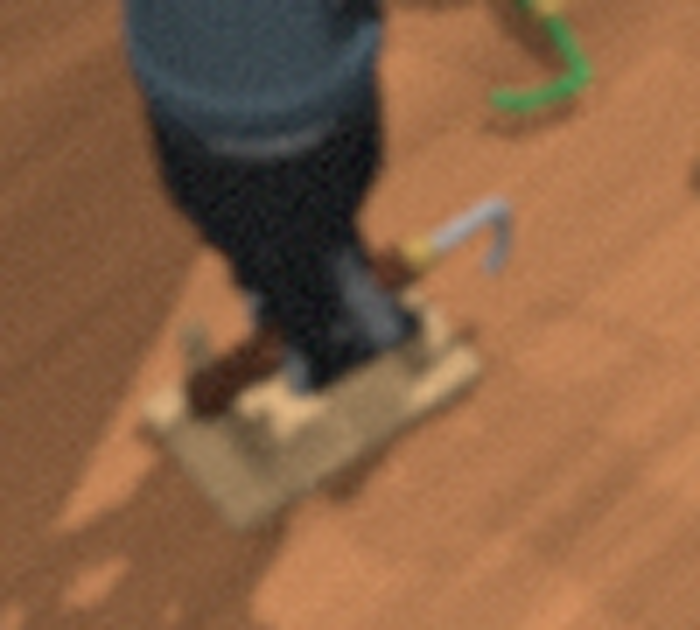

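The pick is over its trough, in the same place as before the grasp. Settle 1 mm, open, retreat.

Request:
{"method": "step_arm", "body": {"targets": "0 0 1 0 0 0; 0 0 1 0 0 0"}}

```text
time_s: 17.25
eef_pos: [0.4592, -0.2556, 0.035]
eef_rot: [0.001, 0.742, 0.67, 0.0]
wrist_force: [-0.7, 0.5, 4.1]
opening: 0.172
```

Request:
{"method": "step_arm", "body": {"targets": "0 0 0 0 0 0; 0 0 0 0 0 0; 0 0 0 0 0 0; 0 0 0 0 0 0; 0 0 0 0 0 0", "grip": 100}}

```text
time_s: 17.88
eef_pos: [0.4587, -0.2552, 0.0342]
eef_rot: [-0.0, 0.742, 0.67, -0.0]
wrist_force: [-0.0, -0.7, -0.1]
opening: 1.001
```

Request:
{"method": "step_arm", "body": {"targets": "0 0 -20 0 0 0; 0 0 -60 0 0 0; 0 0 -110 0 0 0; 0 0 -160 0 0 0; -40 -40 -170 0 0 0; -80 -80 -170 0 0 0; -80 -80 -170 0 0 0; -80 -80 -170 0 0 0"}}

```text
time_s: 18.88
eef_pos: [0.371, -0.3266, 0.2043]
eef_rot: [-0.0, 0.743, 0.67, 0.0]
wrist_force: [1.0, 1.4, 0.4]
opening: 1.0
```

```bash
python3 - <<'E'
from h import *
stat()
w=Cam("wrist"); w.crop("w18.png",0,0,560,420,1)
s=Cam("scene"); s.crop("s18.png",200,130,440,290,3)
t=Cam("top"); t.crop("t18.png",110,60,460,250,2)
E
```

```text
t 18.875 p [ 0.371  -0.3266  0.2043] yaw_y -5.906051045944683 z [ 0.0003  0.0003 -1.    ] F [1.0408 1.4102 0.4494] M [ 0.0321  0.0092 -0.0636] op 1.0004771340243284 q [-0.9628  0.0254  1.8338  0.0005  1.2825 -0.8599]
```

View pics/w18.png

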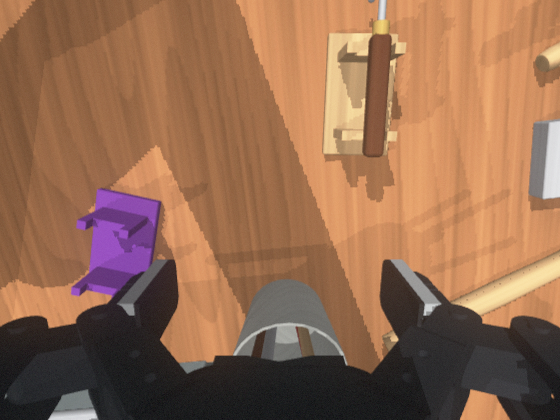

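View pics/s18.png

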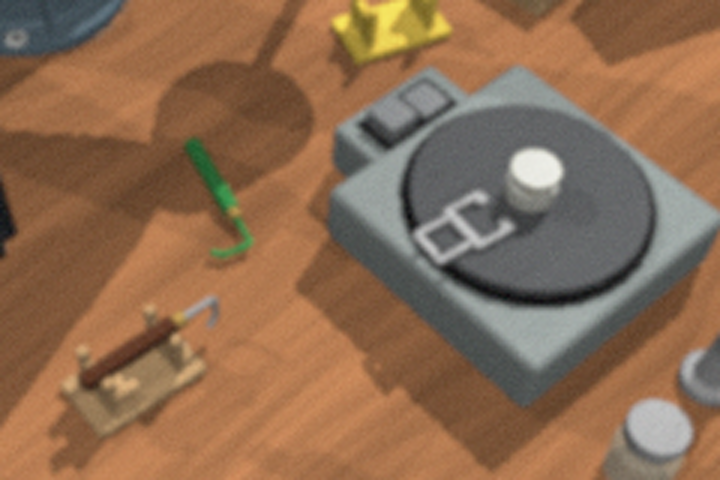

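View pics/t18.png

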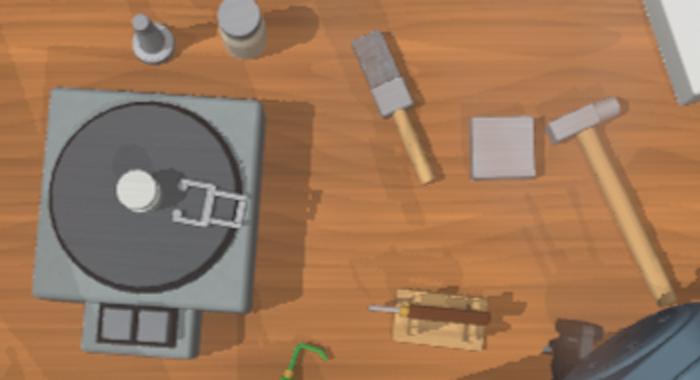

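The pick is on its rest, the clip is flat on the disc, and the keys are switched. The arm has ended near the utensil cup ((290,330) in the wrist view), so I'll move away from it and re-check.

Request:
{"method": "step_arm", "body": {"targets": "10 0 -20 0 0 0; 50 0 -40 0 0 0; 100 0 -50 0 0 0; 150 0 -50 0 0 0; 150 0 -50 0 0 0; 150 0 -50 0 0 0; 150 0 -50 0 0 0"}}

```text
time_s: 19.9
eef_pos: [0.3864, -0.1782, 0.2542]
eef_rot: [-0.0, 0.742, 0.67, -0.0]
wrist_force: [-0.6, -0.1, 0.4]
opening: 1.0
```

```bash
python3 - <<'E'
from h import *
stat()
s=Cam("scene"); s.crop("s19.png",0,0,560,420,1)
t=Cam("top"); t.crop("t19.png",0,0,560,420,1); t.crop("t19b.png",180,130,250,200,9)
t.crop("t19c.png",285,190,365,245,9)
E
```

```text
t 19.9 p [ 0.3864 -0.1782  0.2542] yaw_y -5.877202501721885 z [-0.0003 -0.0001 -1.    ] F [-0.5573 -0.0968  0.4173] M [-0.0153  0.0423  0.0059] op 1.0002005588169542 q [-0.7124 -0.1928  1.9317 -0.0003  1.4028 -0.6098]
```

View pics/s19.png

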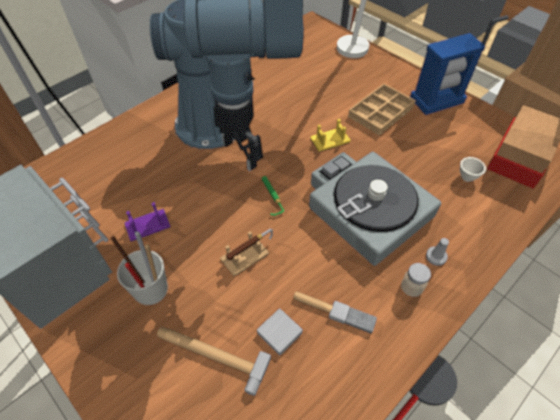

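View pics/t19.png

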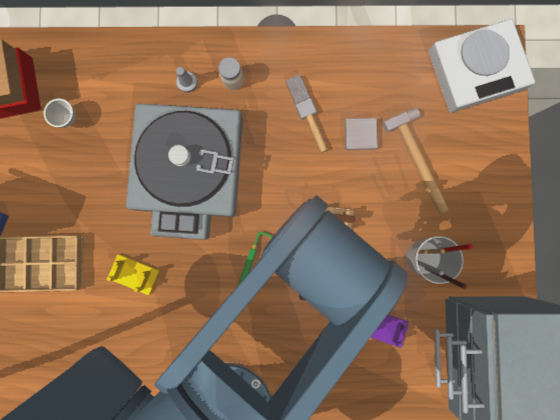

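View pics/t19b.png

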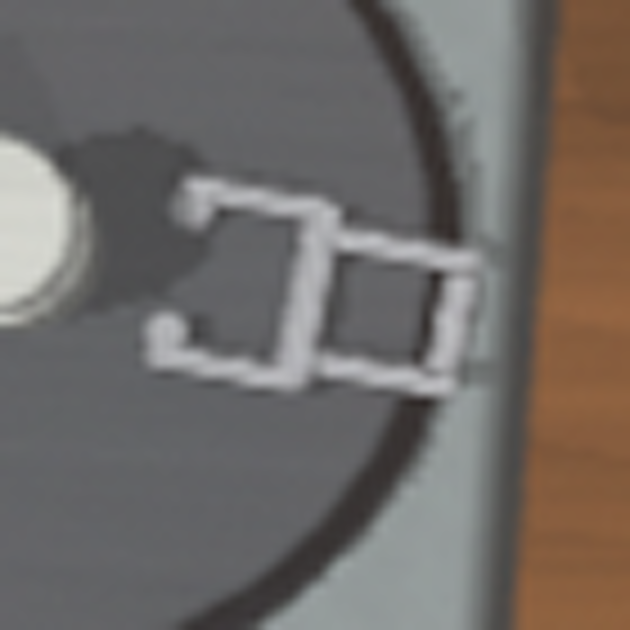

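View pics/t19c.png

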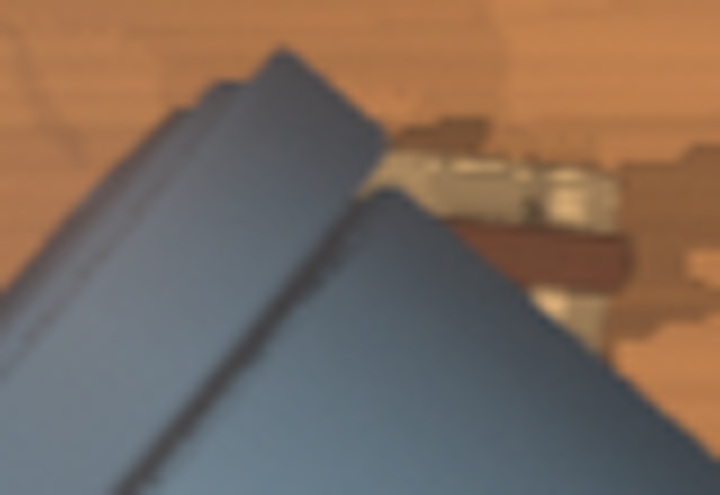

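```bash
python3 - <<'E'
from h import *
t=Cam("top"); S=np.array([.5955,.0945])
P=lambda x,y:[x/9+180-.5,y/9+130-.5]
o=t.at([P(466,322),P(305,288)],.09)[:,:2]; print(o)
u=(o[0]-o[1])/np.linalg.norm(o[0]-o[1]); b=o[0]-.062*u; print("bore",b,"dist",np.linalg.norm(b-S))
stat()
E
```

```text
[[ 0.576  -0.0193]
 [ 0.5847  0.0211]]
bore [0.5891 0.0413] dist 0.05354300853477104
t 20.05 p [ 0.3862 -0.1782  0.2541] yaw_y -5.9214001491745245 z [-0.0004  0.0002 -1.    ] F [-0.0433  0.4187 -0.248 ] M [ 0.001   0.0071 -0.0041] op 0.9980060216063823 q [-0.7129 -0.193   1.9321 -0.0001  1.403  -0.6096]
```

The clip's bore is ~54 mm from the spindle, it lies flat, and the other things are where they were. I'm handing in.

```bash
python3 -c "
from bench import ticket
print(ticket.hand_in())"
```

```text
the job is handed in; nothing more can be done
None
```

I carried out the whole task and handed it in at about 20 s on the robot's clock; the hand-in gives no verdict.

**What I did**
- **Keys:** I pressed the stop key fully down with the shut fingers, and the run key popped up.
- **Clip:** I took the pick from its rest, hooked the loop and pulled. At 9.7 N the clip had not yet come out; it snapped out during the next pull. It dropped only about 32 mm from the spindle, so I lowered the hook and dragged it further.
- **Pick:** I put the pick back on its rest and moved the arm clear.

**Last checks**
- **Keys:** stop key down and run key up in the scene and top views.
- **Clip:** it looks flat, with its bore about 54 mm from the spindle axis. The outer end of its loop overhangs the disc's edge by roughly 10 mm.
- **Pick:** level in the rest, hook down, within about 1–2 mm of where it started. In the last top view the arm hid part of it; the earlier views showed it whole.
- **Bystanders:** the block, mallet and brush look unmoved.
- **Robot:** the gripper was open and about 0.25 m up, and the wrist force was about zero.

**Disagreements:** the wrist camera placed the spindle and the keys about 3–6 mm further in +y than the other two views. I went by the other two, and it did not affect the job. On the first retreat the gripper ended close to the utensil cup with 1–1.5 N on the wrist, so I moved it away. The cup looked unmoved.

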